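# Load the lower tray of a tiered stand and fit its upper tray

## Task

Stand the loose hexagonal candle block in the lower tray beside the one already there, upright, face to face with a pair of flat sides touching and lined up like honeycomb cells. Then fit the upper tray on the stand so that all four posts come up through its corner holes and it sits level, fully down on the shoulders of the posts; lower it gently, do not let it drop, and leave it released with the candles still packed together. Leave the jar, the bottle and the remote control where they are.

Things in the scene. Friction and masses are not known exactly. Their poses are not given: they have to be found in the camera images.
- stand: Metal lower tray, 220 (x) by 160 mm (y), fixed, left or right in front of the robot; origin on the table under its centre, z up. Tray floor 12 mm above the origin, 3 mm thick edge rim up to 22 mm. Four brass posts at x = +-92, y = +-62 mm; see stand_seat.
- stand_seat (a point): Point midway between the four posts at the height of their shoulders, 82 mm above the stand's origin, same axes. Each post is a 16 mm diameter sleeve up to this height (flat shoulder), then a 9 mm diameter pin 24 mm long whose last 8 mm taper; its top is 106 mm above the stand's origin
- tier: Loose upper tray, about 0.45 kg, flat on the table at first: steel plate 220 (x) by 160 (y) by 6 mm, rim on top up to 16 mm, a 13 mm diameter hole in each corner at x = +-92, y = +-62 mm. Origin at the centre of the plate's underside, z up. Fits the posts either way round (half turn is the same). Seated, its origin is at stand_seat. Lift it by tier_grip.
- tier_grip (a point): Centre of the upper tray's handle bar, 60 mm above the tray's origin, directly over the tray's centre of mass. The bar is 12 by 12 mm in section and 100 mm long along the tray's x (two 10 mm square legs at x = +-43 mm carry it); pinch it from above across the tray's y.
- candle_in: Hexagonal wooden tea-light block in the lower tray near the stand's -x end: 60 mm across flats, 69 across corners, 50 tall, about 0.11 kg, loose. Origin: centre of underside, z up, x square to one pair of flat sides (others at 60 and 120 deg). One pair faces roughly along the stand's x; the room for the other block is on the stand's +x side of it.
- candle_out: The loose hexagonal tea-light block, of the same shape, size and axes as candle_in, standing on the table at the far left or the far right, outside the trays.
- face_a (a point): Centre of the underside of candle_in, with candle_in's own axes: x square to its first pair of flat sides.
- face_b (a point): The same point, axes turned by 60 degrees about z: x square to the second pair of flat sides of candle_in.
- face_c (a point): The same point, axes turned by 120 degrees about z: x square to the third pair of flat sides of candle_in.
- jar: Bystander: amber glass jar candle, 76 mm diameter, 100 mm tall, on the side away from candle_out. Origin at the centre of its underside.
- bottle: Bystander: clear bottle with a black cap, 54 mm diameter, 170 mm tall, beyond the trays. Origin at the centre of its underside.
- remote: Bystander: black remote control lying flat, 170 by 45 by 18 mm, long along its x, on the robot's side of the work. Origin at the centre of its underside.

How it is judged:
By the outcome, as a careful person would: the job done as asked, in the order asked, and still so for the second after the job is handed in, with the robot touching nothing.
It also fails if it takes over 64 s, if anything falls off the work surface, if the arm or the gripper's body presses on something with over 40 N, if the wrist force passes 120 N, or if a joint passes its speed limit or range.

## Robot

A 6-joint arm with a two-finger parallel gripper is mounted at the origin on the work surface. World frame = base frame: x ahead of the robot, y to its left, z up, the work surface at z = 0. Lengths are in m, angles in rad, forces in N, time in s.
With the tool pointing down it reaches from about 0.35 to 0.85 m from the base axis. Payload 8.1 kg.
Tool frame: the origin (TCP) lies on the centre line of the jaws, within the pads' length; the fingertips stand 22 mm ahead of it and the grasp point (between the pads) lies 3 mm ahead of it; z points along the fingers, y is the line along which they close (so a half turn about z gives the same grasp; the last joint's range is limited). The gripper opens to 93 mm and grips with 3 to 60 N. Pads are 15 mm wide; open, the fingers measure 128 mm over their backs; the gripper's body (75 mm by 188 mm) begins 65 mm behind the grasp point.
Start: joints at [1.145, 0.13, 1.488, -0, 1.523, -0.085], TCP at [0.201, 0.566, 0.241] pointing down, gripper open.
Joint ranges: [-2.96, 2.96], [-0.89, 2.26], [0.02, 2.5], [-1.34, 4.48], [0, 2.73], [-2.66, 2.66]. Speed limits (rad/s): [2.39, 2.39, 2.79, 3.14, 3.14, 3.14].

## Interface

Orientations are given as a rotation vector (axis times angle).
In Python, from plant import robot gives the robot as it stands.
- The arm moves only by the tool step_hand, called after ">>>" in YAML: its name, and indented under it one key for each argument. Schema: {"type":"object","properties":{"offsets":{"type":"array","items":{"type":"object","properties":{"jaw":{"type":"number"},"dx":{"type":"number"},"dy":{"type":"number"},"dz":{"type":"number"},"rz":{"type":"number"}},"additionalProperties":false,"required":["jaw"]},"minItems":1,"maxItems":20},"squeeze":{"type":"number"},"only":{"type":"string"},"quiet":{"type":"boolean"},"lines":{"type":"string"}},"required":["offsets"],"additionalProperties":false}. offsets is a list of rows, 1 to 20 of them, each an object with the fields jaw (the finger opening in m), dx, dy, dz (the shift in m), rz (a turn about the tool's z in rad); a field left out counts as zero (the opening has to be given); each row shifts and turns the commanded pose from where the row before left it, along the tool's axes as they then stand; what a row does not reach is not made up. A row lasts 1/10 s, in which the tool goes at most 0.05 m and 0.15 rad, less where a joint would pass 70% of its speed; a pose out of reach is approached as far as the arm can. The fingers move at their own pace and stop on an object; squeeze is the grip in N (left out, the last holds). Time passes only in rows, so rows that do not move let the fingers close. The tool returns the time, the measured TCP pose, the force, the opening and the grip force at its end. only (a regular expression) keeps the lines of the reply that match it, lines (a string "A,B") keeps lines A to B, and quiet returns only ok. Input that does not fit is refused with a message, and nothing moves.
- robot.read_state(): the state, without advancing time (a new reading comes with each control period).
- robot.read_camera(name): name is "scene" or "top" or "wrist"; returns a dict with "image" (400x640x3 uint8, red, green, blue), "fx", "fy", "cx", "cy" (pixels), "dist" ([k1, k2, p1, p2, k3] as OpenCV has them; the pictures are not rectified), "R" (3x3) and "t" (3): a world point X has camera coordinates R X + t. Camera axes: x right, y down, z forward; pixel columns grow to the right and rows downward; lengths in m; the calibration is good to about 2 mm. A picture is of the moment at which its call begins. There is no depth.
- robot.close_job(): hands the job in; it is judged then, once.
The state is a dict: "t": time; "q": joint angles; "dq": joint speeds; "joint_torque": joint torques, N m; "tool_pos": TCP position; "orientation": TCP orientation; "force": force on the tool from outside, world axes, zero at the start; "wrist_torque": the same for the moment, N m; "opening": finger opening in m; "gripper_force": force on a finger pad.
Only numpy, scipy, OpenCV 4.12 (cv2) and the standard library are available. Lean on these libraries where they do the work, as an engineer would, in place of code of your own. Each camera call takes 0.05 s, during which the arm holds its last target. There are 200 camera calls.

## Working session

There is one attempt and no reset: what is moved stays moved. The work goes in short steps, Python scripts to look and compute and a tool call to move; the robot and the scene stay as the last step left them, time stands still between calls to the robot, and variables do not carry over. Pictures are saved under pics/ and viewed, at most 10 in all, crops included, and the job is handed in when it is done.

```bash
ls; mkdir -p pics; python3 - <<'E'
from plant import robot
import cv2,json,numpy as np
for n in("top","scene"):
    c=robot.read_camera(n); cv2.imwrite(f"pics/{n}0.png",c["image"][:,:,::-1])
    print(n,{k:np.round(np.array(v),4).tolist() for k,v in c.items() if k!="image"})
print(robot.read_state())
E
```

```text
pics
plant.py
top {'fx': 471.0006, 'fy': 471.0006, 'cx': 312.7564, 'cy': 197.9102, 'dist': [-0.0999, 0.0, 0.0, 0.0, 0.0], 'R': [[-0.0267, -0.9996, -0.0023], [-0.9926, 0.0268, -0.1184], [0.1184, -0.0009, -0.993]], 't': [0.0039, 0.5357, 1.2483]}
scene {'fx': 470.1512, 'fy': 470.1512, 'cx': 311.0433, 'cy': 201.0216, 'dist': [-0.0341, 0.0, 0.0, 0.0, 0.0], 'R': [[0.8942, 0.4471, -0.0216], [0.267, -0.5715, -0.7759], [-0.3593, 0.6881, -0.6305]], 't': [-0.4715, -0.0701, 1.6135]}
{'t': 0.1, 'q': array([ 1.14458614e+00,  1.31046642e-01,  1.48918371e+00,  1.22256251e-06,
        1.52300088e+00, -8.53975997e-02]), 'dq': array([-0.00207668, -0.00153631, -0.00212147, -0.00012699,  0.00016109,
        0.00049078]), 'joint_torque': array([ 1.39421063e-03, -5.61341035e+01, -4.93093801e+01,  7.67986849e-02,
        2.90453184e-02, -5.89867500e-05]), 'tool_pos': array([0.20032939, 0.56505848, 0.23970829]), 'orientation': array([-5.32689403e-01, -3.09567892e+00,  2.48931432e-03]), 'force': array([-0.00974185,  0.24821579, -0.07221743]), 'wrist_torque': array([ 0.0309476 , -0.00199053,  0.00680811]), 'gripper_force': 0.0, 'opening': 0.09274542513032978}
```

View pics/top0.png

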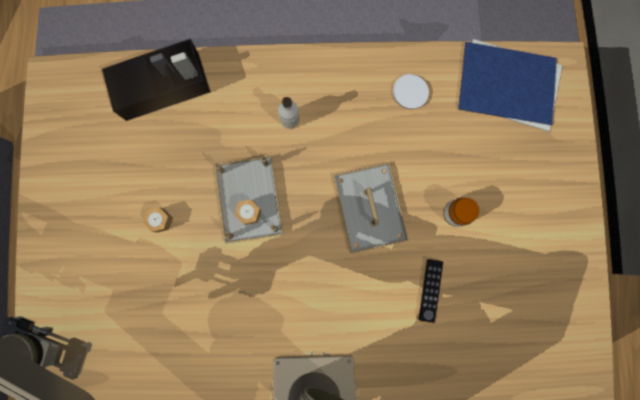

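View pics/scene0.png

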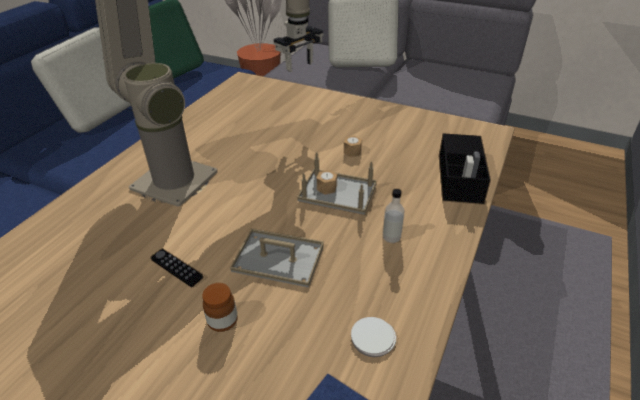

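The top view shows candle_out at about (157,218), the stand at about (250,200) with candle_in at (247,211), the tier at about (371,207), the jar at (462,211), the bottle at (289,112) and the remote at (431,291). I'll enlarge the parts I need.

```bash
python3 - <<'E'
import cv2
im=cv2.imread("pics/top0.png")
cv2.imwrite("pics/c1.png",cv2.resize(im[145:255,135:295],None,fx=5,fy=5,interpolation=cv2.INTER_CUBIC))
cv2.imwrite("pics/c2.png",cv2.resize(im[155:255,325:415],None,fx=6,fy=6,interpolation=cv2.INTER_CUBIC))
E
```

```text
(no output)
```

View pics/c1.png

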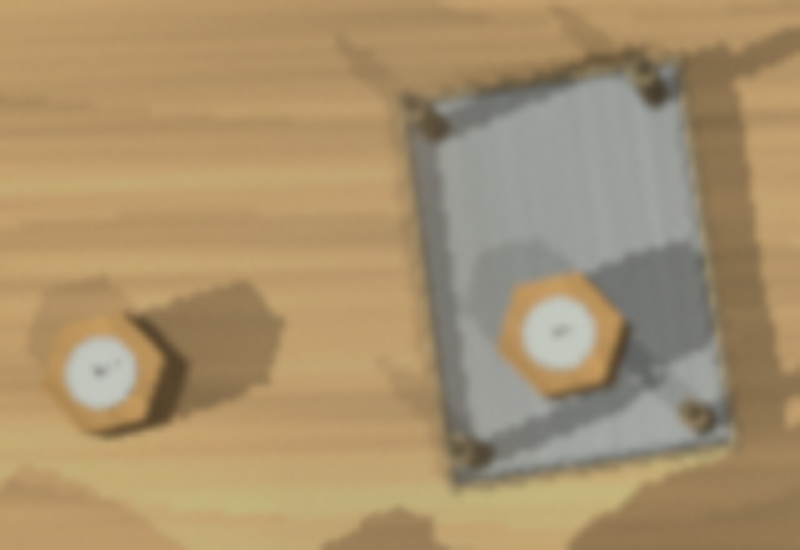

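View pics/c2.png

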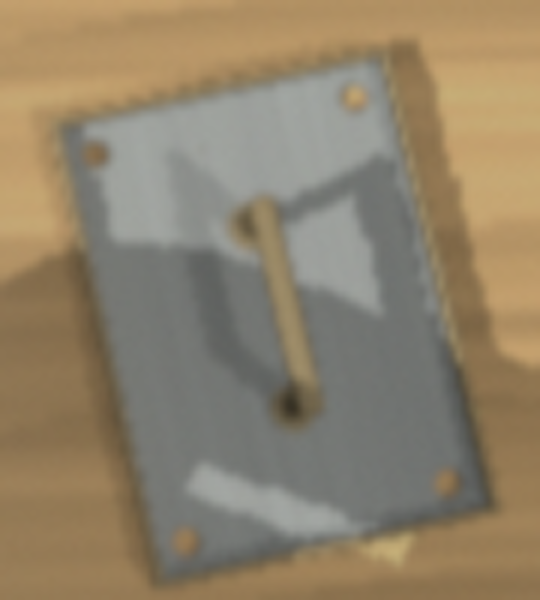

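Crop 1 shows the stand's rim corners at (408,100), (680,62), (733,440) and (452,487). The candle_in top is centred at (559,332) and candle_out at (101,372). Crop 2 shows the tier holes at (96,154), (355,97), (447,483) and (186,541), with the bar running from (262,200) to (300,405). Next I'll turn these into positions.

```bash
cat > h.py <<'E'
from plant import robot
import cv2,numpy as np
from scipy.spatial.transform import Rotation as Ro
def w(c,uv,z):
    uv=np.array(uv,float).reshape(-1,1,2);K=np.array([[c["fx"],0,c["cx"]],[0,c["fy"],c["cy"]],[0,0,1]])
    d=cv2.undistortPoints(uv,K,np.array(c["dist"])).reshape(-1,2)
    R=np.array(c["R"]);d=np.c_[d,np.ones(len(d))]@R;o=-R.T@np.array(c["t"])
    return (o+d*((z-o[2])/d[:,2])[:,None])[:,:2]
def proj(c,X):
    K=np.array([[c["fx"],0,c["cx"]],[0,c["fy"],c["cy"]],[0,0,1]])
    return cv2.projectPoints(np.array(X,float).reshape(-1,1,3),cv2.Rodrigues(np.array(c["R"]))[0],np.array(c["t"]),K,np.array(c["dist"]))[0].reshape(-1,2)
def rect(P,hx,hy):
    # P order: (+x+y),(+x-y),(-x-y),(-x+y); fit pose
    M=np.array([[hx,hy],[hx,-hy],[-hx,-hy],[-hx,hy]]);m=P.mean(0)
    a=np.angle(np.sum(((P-m)@[1,1j])*np.conj(M@[1,1j])))
    r=P-m-M@np.array([[np.cos(a),np.sin(a)],[-np.sin(a),np.cos(a)]])
    return m.round(4),round(np.degrees(a),2),(np.hypot(*r.T)*1000).round(1)
def hexa(P):
    m=P.mean(0);z=(P-m)@[1,1j];a=np.angle(np.mean((z/abs(z))**6))/6 # vertex angle mod60
    return m.round(4),round((np.degrees(a)+30)%60,1),(abs(z)*1000).round(1)
def togo(x,y,z,yawdeg):
    """tool down; yawdeg: world dir of tool y axis. prints tool-axis shift & turn."""
    s=robot.read_state();R=Ro.from_rotvec(s["orientation"]).as_matrix()
    d=R.T@(np.array([x,y,z])-s["tool_pos"]);ty=np.degrees(np.arctan2(R[1,1],R[0,1]))
    t=(yawdeg-ty+90)%180-90
    print("tool dxyz",d.round(4),"turn(rad, about tool z) ",round(-np.radians(t),4),"| now y-dir",round(ty,2),"pos",s["tool_pos"].round(4),"q6",round(s["q"][5],2),"tilt",R[:,2].round(4),"t",round(s["t"],2))
E
python3 - <<'E'
from h import *
c=robot.read_camera("top")
f=lambda P,s,o:(np.array(P)+.5)/s-.5+np.array(o)
A=(135,145);B=(325,155)
S=w(c,f([(408,100),(680,62),(733,440),(452,487)],5,A),.022);print("stand",rect(S,.11,.08))
T=w(c,f([(96,154),(355,97),(447,483),(186,541)],6,B),.004);print("tier",rect(T,.092,.062))
b=w(c,f([(262,200),(300,405)],6,B),.066);print("bar",b.mean(0),b[0]-b[1])
print("in",w(c,f([(559,332)],5,A),.062),hexa(w(c,f([(572,270),(628,324),(608,386),(550,397),(500,338),(515,287)],5,A),.062)))
print("out",w(c,f([(101,372)],5,A),.05),hexa(w(c,f([(125,312),(166,368),(108,436),(60,410),(45,365),(62,322)],5,A),.05)))
for n,p in(("jar",(462,208)),("bottle",(287,102)),("remote",(431,291))):print(n,w(c,[p],{"jar":.1,"bottle":.17,"remote":.018}[n]))
x=robot.read_camera("wrist");o=-np.array(x["R"]).T@x["t"];print("wristcam",o,x["fx"],np.array(x["R"]).round(3))
togo(.47,.4,.3,90)
E
```

```text
stand (array([0.5395, 0.1669]), np.float64(6.81), array([4.8, 4.9, 5.6, 2.5]))
tier (array([ 0.508, -0.168]), np.float64(10.92), array([0.2, 0.2, 0.3, 0.3]))
bar [ 0.50871453 -0.16498707] [0.09120612 0.01305548]
in [[0.50186888 0.16629199]] (array([0.501 , 0.1647]), np.float64(12.2), array([34.3, 35.4, 37.3, 34.2, 33.1, 35.6]))
out [[0.48769384 0.41709668]] (array([0.4895, 0.4209]), np.float64(55.7), array([34.7, 39.6, 37.3, 28.8, 27.5, 31.6]))
jar [[ 0.49079183 -0.39619556]]
bottle [[0.76177364 0.04740753]]
remote [[ 0.27466767 -0.32410147]]
wristcam [0.12946915 0.59014544 0.38405516] 332.06309706480835 [[ 0.333  0.943 -0.001]
 [ 0.908 -0.32   0.271]
 [ 0.255 -0.091 -0.963]]
tool dxyz [-0.3093 -0.0657 -0.06  ] turn(rad, about tool z)  -0.3408 | now y-dir 70.47 pos [0.2004 0.5652 0.24  ] q6 -0.09 tilt [-5.0e-04 -1.1e-03 -1.0e+00] t 0.2
```

```bash
python3 -c "
from h import *
togo(.488,.417,.2,56)"
```

>>> step_hand:
  offsets:
    - {"jaw": 0.093,"dx": -0.04,"dy": -0.0054,"dz": 0.005}
    - {"jaw": 0.093,"dx": -0.04,"dy": -0.0054,"dz": 0.005}
    - {"jaw": 0.093,"dx": -0.04,"dy": -0.0054,"dz": 0.005}
    - {"jaw": 0.093,"dx": -0.04,"dy": -0.0054,"dz": 0.005}
    - {"jaw": 0.093,"dx": -0.04,"dy": -0.0054,"dz": 0.005}
    - {"jaw": 0.093,"dx": -0.04,"dy": -0.0054,"dz": 0.005}
    - {"jaw": 0.093,"dx": -0.04,"dy": -0.0054,"dz": 0.005}
    - {"jaw": 0.093,"dx": -0.04,"dy": -0.0054,"dz": 0.005}
    - {"jaw": 0.093,"rz": 0.126}
    - {"jaw": 0.093,"rz": 0.126}
    - {"jaw": 0.093}
  squeeze: 20

```text
t: 1.3
tool_pos: [0.4879, 0.4174, 0.2001]
orientation: [-0.922, -3.003, 0.001]
force: [0.2, -0.4, 0.1]
opening: 0.0931
gripper_force: 0.0
```

```bash
python3 - <<'E'
from h import *
togo(.488,.417,.2,56)
c=robot.read_camera("wrist");cv2.imwrite("pics/w1.png",c["image"][:,:,::-1]);print(proj(c,[.488,.417,.05]))
E
```

```text
tool dxyz [-0.0003 -0.0003  0.0001] turn(rad, about tool z)  -0.0023 | now y-dir 55.87 pos [0.4879 0.4174 0.2001] q6 -0.35 tilt [-7.e-04 -4.e-04 -1.e+00] t 1.3
[[315.79470166 191.80125618]]
```

View pics/w1.png

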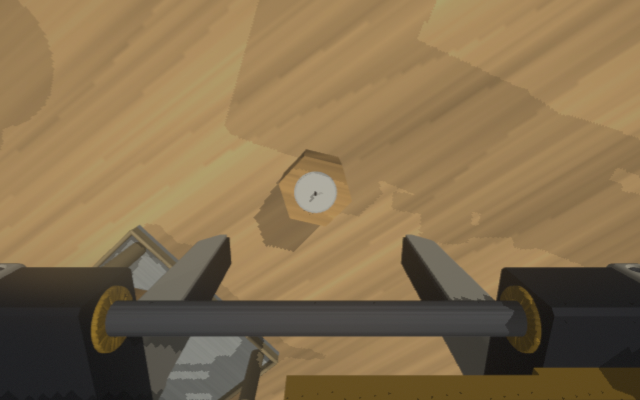

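The disc centre is at about (315,192), as predicted. I'll enlarge it to read the hexagon's yaw.

```bash
python3 - <<'E'
import cv2
im=cv2.imread("pics/w1.png")
o=cv2.resize(im[140:240,265:365],None,fx=6,fy=6,interpolation=cv2.INTER_CUBIC)
cv2.imwrite("pics/c3.png",cv2.convertScaleAbs(o,alpha=1.4))
E
```

```text
(no output)
```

View pics/c3.png

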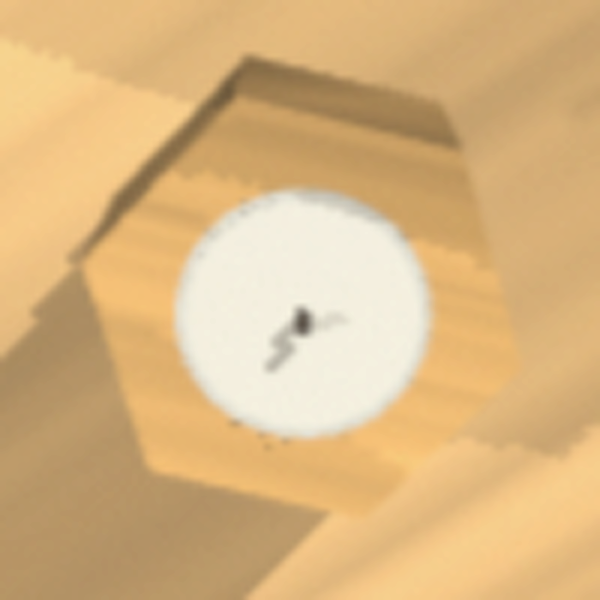

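The top face vertices in this crop are (235,95), (460,150), (521,362), (367,518), (148,470) and (82,260).

```bash
python3 - <<'E'
from h import *
c=robot.read_camera("wrist")
P=(np.array([(235,95),(460,150),(521,362),(367,518),(148,470),(82,260)])+.5)/6-.5+[265,140]
m,a,r=hexa(w(c,P,.05));print(m,a,r,w(c,(np.array([[303,313]])+.5)/6-.5+[265,140],.05))
for k in(a,a+60,a+120):togo(*m,.043,k)
E
```

```text
[0.4873 0.4167] 12.9 [34.7 34.4 34.5 34.8 34.9 34.3] [[0.48742088 0.41675258]]
tool dxyz [-0.0005 -0.001   0.1574] turn(rad, about tool z)  0.7567 | now y-dir 56.25 pos [0.4875 0.4178 0.2004] q6 -0.35 tilt [-3.e-04 -2.e-04 -1.e+00] t 1.4
tool dxyz [-0.0005 -0.001   0.1574] turn(rad, about tool z)  -0.2905 | now y-dir 56.25 pos [0.4875 0.4178 0.2004] q6 -0.35 tilt [-3.e-04 -2.e-04 -1.e+00] t 1.4
tool dxyz [-0.0005 -0.001   0.1574] turn(rad, about tool z)  -1.3377 | now y-dir 56.25 pos [0.4875 0.4178 0.2004] q6 -0.35 tilt [-3.e-04 -2.e-04 -1.e+00] t 1.4
```

>>> step_hand:
  offsets:
    - {"jaw": 0.093,"dx": -0.0005,"dy": -0.0008,"rz": -0.145}
    - {"jaw": 0.093,"dz": 0.02,"rz": -0.145}
    - {"jaw": 0.093,"dz": 0.035}
    - {"jaw": 0.093,"dz": 0.035}
    - {"jaw": 0.093,"dz": 0.035}
    - {"jaw": 0.093,"dz": 0.02}
    - {"jaw": 0.093,"dz": 0.0124}
    - {"jaw": 0.093}
    - {"jaw": 0.05}
    - {"jaw": 0.05}
    - {"jaw": 0.05}
    - {"jaw": 0.05}
    - {"jaw": 0.05}
    - {"jaw": 0.05}
  squeeze: 15

```text
t: 2.8
tool_pos: [0.4881, 0.4171, 0.0441]
orientation: [0.474, 3.105, 0.001]
force: [-0.5, -0.6, 3.6]
opening: 0.0599
gripper_force: 15.0
```

```bash
python3 -c "
from h import *
togo(.4873,.4167,.043,72.9)"
```

```text
tool dxyz [ 0.0006 -0.0006  0.0011] turn(rad, about tool z)  -0.0043 | now y-dir 72.65 pos [0.4881 0.4171 0.0441] q6 -0.64 tilt [ 9.e-04  5.e-04 -1.e+00] t 2.8
```

>>> step_hand:
  offsets:
    - {"jaw": 0.05,"dz": -0.01}
    - {"jaw": 0.05,"dz": -0.03}
    - {"jaw": 0.05,"dz": -0.04}
    - {"jaw": 0.05,"dz": -0.045}
    - {"jaw": 0.05,"dz": -0.045}
    - {"jaw": 0.05,"dz": -0.046}
    - {"jaw": 0.05}
  squeeze: 20

```text
t: 3.5
tool_pos: [0.4903, 0.4189, 0.2692]
orientation: [0.472, 3.096, 0.015]
force: [1.0, -0.3, -0.6]
opening: 0.0601
gripper_force: 20.0
```

```bash
python3 -c "
from h import *
togo(.61,.175,.26,72)"
```

```text
tool dxyz [-0.1869 -0.1972  0.0085] turn(rad, about tool z)  0.0115 | now y-dir 72.66 pos [0.4903 0.4189 0.2692] q6 -0.64 tilt [ 0.0109  0.0081 -0.9999] t 3.5
```

>>> step_hand:
  offsets:
    - {"jaw": 0.05,"dx": -0.02,"dy": -0.02,"rz": 0.0115}
    - {"jaw": 0.05,"dx": -0.035,"dy": -0.035}
    - {"jaw": 0.05,"dx": -0.035,"dy": -0.035}
    - {"jaw": 0.05,"dx": -0.035,"dy": -0.035}
    - {"jaw": 0.05,"dx": -0.035,"dy": -0.035}
    - {"jaw": 0.05,"dx": -0.027,"dy": -0.037}
    - {"jaw": 0.05}
    - {"jaw": 0.05}
    - {"jaw": 0.05}

```text
t: 4.4
tool_pos: [0.6043, 0.1727, 0.2588]
orientation: [-0.491, -3.102, -0.0]
force: [-0.5, 0.3, -2.6]
opening: 0.0599
gripper_force: 20.0
```

```bash
python3 - <<'E'
from h import *
togo(.61,.175,.26,72)
c=robot.read_camera("wrist");cv2.imwrite("pics/w2.png",c["image"][:,:,::-1])
np.save("c2.npy",{k:v for k,v in c.items() if k!="image"},allow_pickle=True)
print(proj(c,[[.502,.166,.062],[.54,.167,.082]]))
E
```

```text
tool dxyz [-0.0047  0.0039 -0.0012] turn(rad, about tool z)  0.0004 | now y-dir 72.02 pos [0.6043 0.1727 0.2588] q6 -1.06 tilt [-9.e-04  4.e-04 -1.e+00] t 4.4
[[277.0382466   84.88467033]
 [289.24141603 123.66516639]]
```

View pics/w2.png

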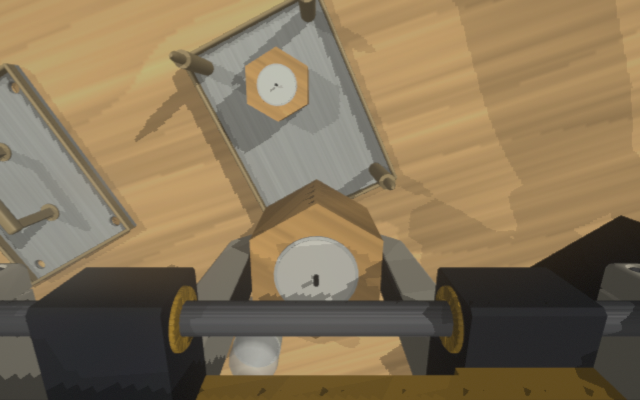

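The wrist view shows candle_in centred at about (277,85) and post tops at about (176,58) and (390,182). The held candle is at the bottom. I'll make an enlarged montage of those three.

```bash
python3 - <<'E'
import cv2,numpy as np
im=cv2.imread("pics/w2.png");z=lambda x,y,n,m,s:cv2.convertScaleAbs(cv2.resize(im[y:y+m,x:x+n],None,fx=s,fy=s,interpolation=cv2.INTER_CUBIC),alpha=1.3)
o=np.zeros((600,800,3),np.uint8)
o[:480,:480]=z(237,45,80,80,6)
o[:300,500:800]=z(165,40,50,50,6)
o[300:600,500:800]=z(360,150,50,50,6)
o[480:600,0:300]=z(290,0,50,20,6)
cv2.imwrite("pics/m1.png",o)
E
```

```text
(no output)
```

View pics/m1.png

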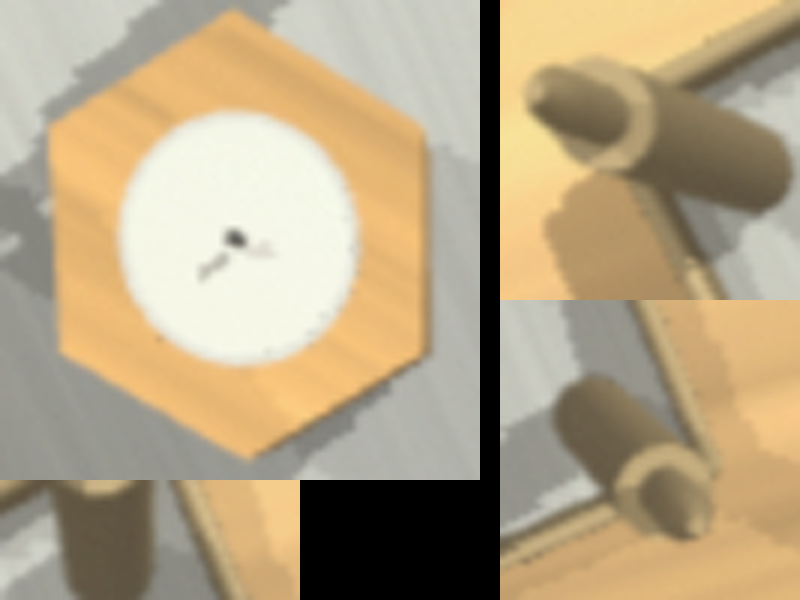

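The hexagon's vertices in the montage are (233,10), (426,130), (430,357), (247,459), (60,352) and (49,128). The pin tips are at (541,86) and (693,525), and the shoulder centres at (607,114) and (664,492).

```bash
python3 - <<'E'
from h import *
c=np.load("c2.npy",allow_pickle=True).item()
f=lambda P,o:(np.array(P,float)+.5)/6-.5+np.array(o)
H=w(c,f([(233,10),(426,130),(430,357),(247,459),(60,352),(49,128)],(237,45)),.062)
m,a,r=hexa(H);print("in",m,a,r, w(c,f([(238,238)],(237,45)),.062))
for z,p,q in((.106,(41,86),(193,225)),(.082,(107,114),(164,192))):
    A=w(c,f([p],(165,40)),z)[0];B=w(c,f([q],(360,150)),z)[0];d=B-A
    print("stand",((A+B)/2).round(4),"diag",np.hypot(*d)*1000,"(221.9) yaw",np.degrees(np.arctan2(d[1],d[0])-np.arctan2(62,92)))
E
```

```text
in [0.502  0.1657] 11.9 [34.7 34.6 35.4 34.2 34.8 34.8] [[0.50121384 0.16546787]]
stand [0.5392 0.1675] diag 220.65655028154504 (221.9) yaw 7.227424924583405
stand [0.5396 0.1675] diag 221.1311915348967 (221.9) yaw 7.3975560293394365
```

```bash
python3 -c "
from h import *
togo(.565,.1786,.12,71.9)"
```

```text
tool dxyz [ 0.039  -0.0069  0.139 ] turn(rad, about tool z)  0.003 | now y-dir 72.07 pos [0.6043 0.1731 0.2589] q6 -1.06 tilt [-6.e-04  3.e-04 -1.e+00] t 4.45
```

>>> step_hand:
  offsets:
    - {"jaw": 0.05,"dx": 0.02,"dy": -0.0035,"rz": 0.003}
    - {"jaw": 0.05,"dx": 0.019,"dy": -0.0034,"dz": 0.01}
    - {"jaw": 0.05,"dz": 0.03}
    - {"jaw": 0.05,"dz": 0.035}
    - {"jaw": 0.05,"dz": 0.035}
    - {"jaw": 0.05,"dz": 0.02}
    - {"jaw": 0.05,"dz": 0.009}
    - {"jaw": 0.05}
    - {"jaw": 0.05}

```text
t: 5.35
tool_pos: [0.5663, 0.1783, 0.1217]
orientation: [0.495, 3.101, 0.001]
force: [0.6, 0.9, -0.9]
opening: 0.06
gripper_force: 20.0
```

```bash
python3 -c "
from h import *
togo(.565,.1786,.058,71.9)"
```

```text
tool dxyz [ 0.0014 -0.0001  0.0636] turn(rad, about tool z)  -0.0004 | now y-dir 71.87 pos [0.5663 0.1783 0.1217] q6 -1.04 tilt [ 1.8e-03  5.0e-04 -1.0e+00] t 5.35
```

>>> step_hand:
  offsets:
    - {"jaw": 0.05,"dx": 0.001,"dz": 0.01}
    - {"jaw": 0.05,"dz": 0.02}
    - {"jaw": 0.05,"dz": 0.018}
    - {"jaw": 0.05,"dz": 0.01}
    - {"jaw": 0.05,"dz": 0.004}
    - {"jaw": 0.05}
    - {"jaw": 0.05,"dz": 0.0015}
    - {"jaw": 0.05}
    - {"jaw": 0.05}

```text
t: 6.25
tool_pos: [0.5652, 0.1779, 0.0575]
orientation: [0.496, 3.101, 0.001]
force: [-0.3, 0.2, -1.3]
opening: 0.06
gripper_force: 20.0
```

```bash
python3 -c "
from h import *
togo(.565,.1786,.0561,71.9)"
```

```text
tool dxyz [0.0004 0.0006 0.0014] turn(rad, about tool z)  -0.0014 | now y-dir 71.82 pos [0.5652 0.1779 0.0575] q6 -1.04 tilt [ 1.1e-03  3.0e-04 -1.0e+00] t 6.25
```

>>> step_hand:
  offsets:
    - {"jaw": 0.05,"dx": 0.0003,"dy": 0.0005,"dz": 0.0009}
    - {"jaw": 0.05,"dx": 0.00087,"dy": -0.0005}
    - {"jaw": 0.05,"dx": 0.00087,"dy": -0.0005}
    - {"jaw": 0.05,"dx": 0.00087,"dy": -0.0005}
    - {"jaw": 0.05,"dx": 0.00087,"dy": -0.0005}
    - {"jaw": 0.05,"dx": 0.00087,"dy": -0.0005}
    - {"jaw": 0.05,"dx": 0.00087,"dy": -0.0005}
    - {"jaw": 0.05,"dx": 0.00043,"dy": -0.00025}
    - {"jaw": 0.05}
    - {"jaw": 0.05}

```text
t: 7.25
tool_pos: [0.5583, 0.177, 0.056]
orientation: [0.496, 3.102, 0.0]
force: [1.6, -0.0, 1.1]
opening: 0.0601
gripper_force: 20.0
```

```bash
python3 -c "
from h import *
togo(.5605,.1780,.0561,71.9)
s=robot.read_state();print(s['wrist_torque'])"
```

```text
tool dxyz [-0.0017  0.0016 -0.0001] turn(rad, about tool z)  -0.0014 | now y-dir 71.82 pos [0.5583 0.177  0.056 ] q6 -1.03 tilt [ 3.e-04  1.e-04 -1.e+00] t 7.25
[ 0.08560483 -0.17456352 -0.02691439]
```

>>> step_hand:
  offsets:
    - {"jaw": 0.05,"dz": 0.0004}
    - {"jaw": 0.05}
    - {"jaw": 0.066}
    - {"jaw": 0.075}
    - {"jaw": 0.08}
    - {"jaw": 0.08}
    - {"jaw": 0.08,"dz": -0.01}
    - {"jaw": 0.08,"dz": -0.03}
    - {"jaw": 0.08,"dz": -0.045}
    - {"jaw": 0.08,"dz": -0.045}
    - {"jaw": 0.08,"dz": -0.045}
    - {"jaw": 0.08,"dx": -0.02,"dz": -0.025}
    - {"jaw": 0.08,"dx": -0.03}
    - {"jaw": 0.08}
    - {"jaw": 0.08}

```text
t: 8.75
tool_pos: [0.6057, 0.1612, 0.2555]
orientation: [-0.497, -3.101, 0.0]
force: [0.1, 0.4, -0.2]
opening: 0.08
gripper_force: 0.0
```

```bash
python3 - <<'E'
from h import *
togo(.61,.175,.26,72)
c=robot.read_camera("wrist");cv2.imwrite("pics/w3.png",c["image"][:,:,::-1])
np.save("c3.npy",{k:v for k,v in c.items() if k!="image"},allow_pickle=True)
p=proj(c,[[.4997,.1652,.062],[.5585,.1775,.062]]);print(p)
x,y=(p.mean(0)-[66,50]).astype(int);y=max(y,0);print(x,y)
o=cv2.resize(c["image"][y:y+100,x:x+133,::-1],None,fx=6,fy=6,interpolation=cv2.INTER_CUBIC)
cv2.imwrite("pics/c4.png",cv2.convertScaleAbs(o,alpha=1.3))
E
```

```text
tool dxyz [ 0.0002  0.0145 -0.0045] turn(rad, about tool z)  -0.0038 | now y-dir 71.78 pos [0.6057 0.1612 0.2555] q6 -1.07 tilt [-6.e-04  1.e-04 -1.e+00] t 8.75
[[285.52503161  77.27032794]
 [316.80872286 132.55430734]]
235 54
```

View pics/c4.png

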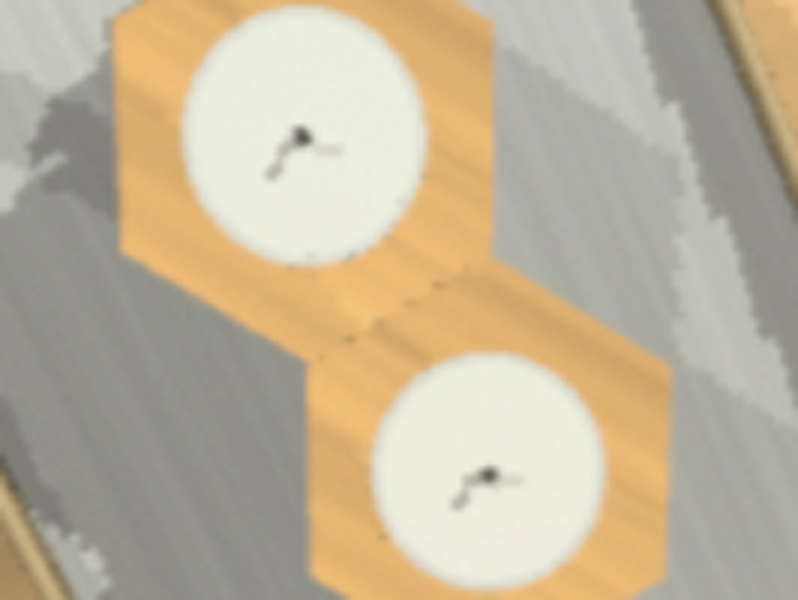

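The close-up shows both candles flush along the full shared face, with corners meeting at (315,360) and (490,262). They are packed as honeycomb cells. Now for the tier.

```bash
python3 -c "
from h import *
togo(.557,-.1585,.27,100.92)"
```

```text
tool dxyz [-0.0542 -0.319  -0.0148] turn(rad, about tool z)  -0.5081 | now y-dir 71.81 pos [0.6051 0.1614 0.2552] q6 -1.07 tilt [-0.0012  0.     -1.    ] t 8.8
```

>>> step_hand:
  offsets:
    - {"jaw": 0.06,"dx": -0.005,"dy": -0.02,"dz": -0.005}
    - {"jaw": 0.06,"dx": -0.006,"dy": -0.037,"dz": -0.01}
    - {"jaw": 0.06,"dx": -0.006,"dy": -0.037}
    - {"jaw": 0.06,"dx": -0.006,"dy": -0.037}
    - {"jaw": 0.06,"dx": -0.006,"dy": -0.037}
    - {"jaw": 0.06,"dx": -0.006,"dy": -0.037}
    - {"jaw": 0.06,"dx": -0.006,"dy": -0.037}
    - {"jaw": 0.06,"dx": -0.006,"dy": -0.037}
    - {"jaw": 0.06,"dx": -0.0072,"dy": -0.04}
    - {"jaw": 0.06,"rz": -0.127}
    - {"jaw": 0.06,"rz": -0.127}
    - {"jaw": 0.06,"rz": -0.127}
    - {"jaw": 0.06,"rz": -0.127}
    - {"jaw": 0.06}
    - {"jaw": 0.06}

```text
t: 10.3
tool_pos: [0.5573, -0.158, 0.2703]
orientation: [0.294, -3.127, -0.0]
force: [-0.1, 0.0, 0.2]
opening: 0.0602
gripper_force: 0.0
```

```bash
python3 - <<'E'
from h import *
togo(.508,-.168,.27,100.92)
c=robot.read_camera("wrist");im=c["image"];cv2.imwrite("pics/w4.png",im[:,:,::-1])
hsv=cv2.cvtColor(im,cv2.COLOR_RGB2HSV)
a=np.radians(10.92);Rz=np.array([[np.cos(a),-np.sin(a)],[np.sin(a),np.cos(a)]])
M=np.array([[.092,.062],[.092,-.062],[-.092,-.062],[-.092,.062]])
P=M@Rz.T+[.508,-.168];uv=proj(c,np.c_[P,np.full(4,.004)]);print(uv.round(1))
Q=[]
for u,v in uv:
    x0,y0=int(u)-11,int(v)-11;q=hsv[max(y0,0):y0+23,x0:x0+23]
    m=(q[:,:,1]>90).astype(np.uint8);n,l,st,ce=cv2.connectedComponentsWithStats(m)
    k=1+np.argmin([np.hypot(*(ce[i]-11))-.05*st[i,4] for i in range(1,n)]) if n>1 else 0
    print(st[k],ce[k]);Q.append(ce[k]+[x0,max(y0,0)])
print(rect(w(c,Q,.003),.092,.062))
E
```

```text
tool dxyz [ 0.0503 -0.0007  0.0003] turn(rad, about tool z)  -0.0032 | now y-dir 100.74 pos [ 0.5573 -0.158   0.2703] q6 -2.12 tilt [-4.e-04  3.e-04 -1.e+00] t 10.3
[[363.7 200.7]
 [267.3 200.9]
 [260.6  45.2]
 [369.7  44.9]]
[ 8  9  8  7 46] [11.39130435 11.91304348]
[ 7  9  9  8 52] [10.86538462 12.03846154]
[ 6  7 10 11 86] [10.74418605 11.80232558]
[ 6  7 10 11 80] [10.8875 12.3   ]
(array([ 0.5086, -0.1686]), np.float64(11.04), array([0.4, 0.2, 0.2, 0.1]))
```

>>> step_hand:
  offsets:
    - {"jaw": 0.05,"dx": 0.025,"dy": -0.0003,"rz": -0.0045}
    - {"jaw": 0.05,"dx": 0.0243,"dz": 0.02}
    - {"jaw": 0.05,"dz": 0.04}
    - {"jaw": 0.05,"dz": 0.045}
    - {"jaw": 0.05,"dz": 0.045}
    - {"jaw": 0.05,"dz": 0.035}
    - {"jaw": 0.05,"dz": 0.015}
    - {"jaw": 0.05,"dz": 0.007}
    - {"jaw": 0.05}
    - {"jaw": 0.05}

```text
t: 11.35
tool_pos: [0.5108, -0.169, 0.0656]
orientation: [-0.305, 3.124, -0.003]
force: [0.8, 0.2, -0.1]
opening: 0.0504
gripper_force: 0.0
```

```bash
python3 -c "
from h import *
togo(.5085,-.1685,.063,101)"
```

```text
tool dxyz [0.0022 0.0009 0.0026] turn(rad, about tool z)  0.0029 | now y-dir 101.16 pos [ 0.5108 -0.169   0.0656] q6 -2.18 tilt [ 0.0029 -0.0013 -1.    ] t 11.35
```

>>> step_hand:
  offsets:
    - {"jaw": 0.05,"dx": 0.002,"dy": 0.0009,"dz": 0.0024}
    - {"jaw": 0.05}
    - {"jaw": 0.05}

```text
t: 11.65
tool_pos: [0.5076, -0.168, 0.0618]
orientation: [-0.306, 3.126, -0.001]
force: [-0.2, 0.2, -1.0]
opening: 0.0499
gripper_force: 0.0
```

```bash
python3 -c "
from h import *
togo(.5085,-.1685,.063,101)"
```

```text
tool dxyz [-0.0008 -0.0006 -0.0012] turn(rad, about tool z)  0.0031 | now y-dir 101.18 pos [ 0.5076 -0.168   0.0618] q6 -2.18 tilt [ 1.e-03 -5.e-04 -1.e+00] t 11.65
```

>>> step_hand:
  offsets:
    - {"jaw": 0.03}
    - {"jaw": 0.005}
    - {"jaw": 0.005}
    - {"jaw": 0.005}
    - {"jaw": 0.005}
    - {"jaw": 0.005}
    - {"jaw": 0.005}
  squeeze: 45

```text
t: 12.35
tool_pos: [0.5072, -0.168, 0.061]
orientation: [-0.306, 3.127, -0.0]
force: [0.3, -1.7, -0.5]
opening: 0.0116
gripper_force: 45.0
```

```bash
python3 -c "
from h import *
togo(.5085,-.1685,.063,101)"
```

```text
tool dxyz [-0.0012 -0.0008 -0.002 ] turn(rad, about tool z)  0.0031 | now y-dir 101.18 pos [ 0.5072 -0.168   0.061 ] q6 -2.18 tilt [ 0.e+00 -2.e-04 -1.e+00] t 12.35
```

>>> step_hand:
  offsets:
    - {"jaw": 0.005,"dz": -0.005}
    - {"jaw": 0.005,"dz": -0.02}
    - {"jaw": 0.005,"dz": -0.035}
    - {"jaw": 0.005,"dz": -0.04}
    - {"jaw": 0.005,"dz": -0.04}
    - {"jaw": 0.005,"dz": -0.04}
    - {"jaw": 0.005,"dz": -0.025}
    - {"jaw": 0.005,"dz": -0.015}
    - {"jaw": 0.005}
    - {"jaw": 0.005}
    - {"jaw": 0.005}
  squeeze: 50

```text
t: 13.45
tool_pos: [0.5062, -0.1674, 0.2783]
orientation: [0.306, -3.123, -0.003]
force: [-0.0, 0.4, -5.4]
opening: 0.0115
gripper_force: 50.0
```

```bash
python3 -c "
from h import *
togo(.5382,.1675,.28,97.3)"
```

```text
tool dxyz [-0.0964  0.3223 -0.0012] turn(rad, about tool z)  0.0678 | now y-dir 101.18 pos [ 0.5062 -0.1674  0.2783] q6 -2.18 tilt [-0.0039  0.0017 -1.    ] t 13.45
```

>>> step_hand:
  offsets:
    - {"jaw": 0.005,"dx": -0.004,"dy": 0.012}
    - {"jaw": 0.005,"dx": -0.008,"dy": 0.025}
    - {"jaw": 0.005,"dx": -0.01,"dy": 0.035}
    - {"jaw": 0.005,"dx": -0.01,"dy": 0.035}
    - {"jaw": 0.005,"dx": -0.01,"dy": 0.035}
    - {"jaw": 0.005,"dx": -0.01,"dy": 0.035}
    - {"jaw": 0.005,"dx": -0.01,"dy": 0.035}
    - {"jaw": 0.005,"dx": -0.01,"dy": 0.035}
    - {"jaw": 0.005,"dx": -0.01,"dy": 0.035}
    - {"jaw": 0.005,"dx": -0.008,"dy": 0.025}
    - {"jaw": 0.005,"dx": -0.005,"dy": 0.013,"rz": 0.034}
    - {"jaw": 0.005,"rz": 0.034}
    - {"jaw": 0.005}
    - {"jaw": 0.005}
    - {"jaw": 0.005}
    - {"jaw": 0.005}

```text
t: 15.05
tool_pos: [0.5382, 0.1642, 0.2809]
orientation: [0.199, -3.135, 0.0]
force: [0.3, -0.7, -6.0]
opening: 0.0115
gripper_force: 50.0
```

```bash
python3 -c "
from h import *
togo(.5382,.1675,.18,97.3)"
```

```text
tool dxyz [-0.0004  0.0033  0.1009] turn(rad, about tool z)  -0.0003 | now y-dir 97.28 pos [0.5382 0.1642 0.2809] q6 -1.49 tilt [-2.e-04 -0.e+00 -1.e+00] t 15.05
```

>>> step_hand:
  offsets:
    - {"jaw": 0.005,"dy": 0.0033,"dz": 0.01}
    - {"jaw": 0.005,"dz": 0.025}
    - {"jaw": 0.005,"dz": 0.03}
    - {"jaw": 0.005,"dz": 0.02}
    - {"jaw": 0.005,"dz": 0.01}
    - {"jaw": 0.005,"dz": 0.004}
    - {"jaw": 0.005}
    - {"jaw": 0.005}
    - {"jaw": 0.005}
    - {"jaw": 0.005}
    - {"jaw": 0.005}
    - {"jaw": 0.005}

```text
t: 16.25
tool_pos: [0.538, 0.1678, 0.1823]
orientation: [-0.2, 3.135, 0.0]
force: [0.1, 0.6, -5.9]
opening: 0.0117
gripper_force: 50.0
```

```bash
python3 - <<'E'
from h import *
togo(.5382,.1675,.143,97.3)
c=robot.read_camera("wrist");im=c["image"][:,:,::-1]
cv2.imwrite("pics/w5.png",im)
cs=robot.read_camera("scene");si=cs["image"][:,:,::-1];cv2.imwrite("pics/s5.png",si)
ct=robot.read_camera("top");ti=ct["image"][:,:,::-1];cv2.imwrite("pics/t5.png",ti)
a=np.radians(7.3);Rz=np.array([[np.cos(a),-np.sin(a)],[np.sin(a),np.cos(a)]])
M=np.array([[.092,.062],[.092,-.062],[-.092,-.062],[-.092,.062]])
P=M@Rz.T+[.5394,.1675]
for n,k in(("w",c),("s",cs),("t",ct)):print(n,proj(k,np.c_[P,np.full(4,.126)]).round(0).tolist())
o=np.zeros((600,800,3),np.uint8);o[:400,:640]=im
x,y=proj(cs,[.5394,.1675,.12])[0].astype(int)
o[400:600,0:400]=cv2.resize(si[y-50:y+50,x-100:x+100],None,fx=2,fy=2,interpolation=3)
x,y=proj(ct,[.5394,.1675,.126])[0].astype(int)
o[400:600,400:800]=cv2.resize(ti[y-50:y+50,x-100:x+100],None,fx=2,fy=2,interpolation=3)
cv2.imwrite("pics/m2.png",o)
E
```

```text
tool dxyz [-0.0001 -0.0003  0.0393] turn(rad, about tool z)  -0.0002 | now y-dir 97.29 pos [0.538  0.1678 0.1823] q6 -1.49 tilt [ 4.e-04  1.e-04 -1.e+00] t 16.25
w [[401.0, 350.0], [229.0, 350.0], [206.0, 78.0], [424.0, 78.0]]
s [[372.0, 157.0], [362.0, 179.0], [303.0, 168.0], [316.0, 147.0]]
t [[213.0, 162.0], [261.0, 155.0], [272.0, 226.0], [223.0, 234.0]]
```

```bash
python3 - <<'E'
import cv2,numpy as np
w=cv2.imread("pics/w5.png");t=cv2.imread("pics/t5.png");s=cv2.imread("pics/s5.png")
g=lambda i,x,y,n,m,f:cv2.convertScaleAbs(cv2.resize(i[y:y+m,x:x+n],None,fx=f,fy=f,interpolation=2),alpha=1.3)
o=np.zeros((600,800,3),np.uint8)
o[:400,:400]=g(w,181,53,50,50,8);o[:400,400:]=g(w,399,53,50,50,8)
o[400:,:240]=g(t,202,144,80,66,3)[:198].repeat(1,0) if 0 else cv2.resize(g(t,200,145,80,100,2),(160,200)).repeat(1,0) if 0 else g(t,203,145,80,50,4)[:200,:240]
o[400:,240:640]=g(s,290,135,100,50,4)
cv2.imwrite("pics/m2.png",o)
E
```

```text
(no output)
```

View pics/m2.png

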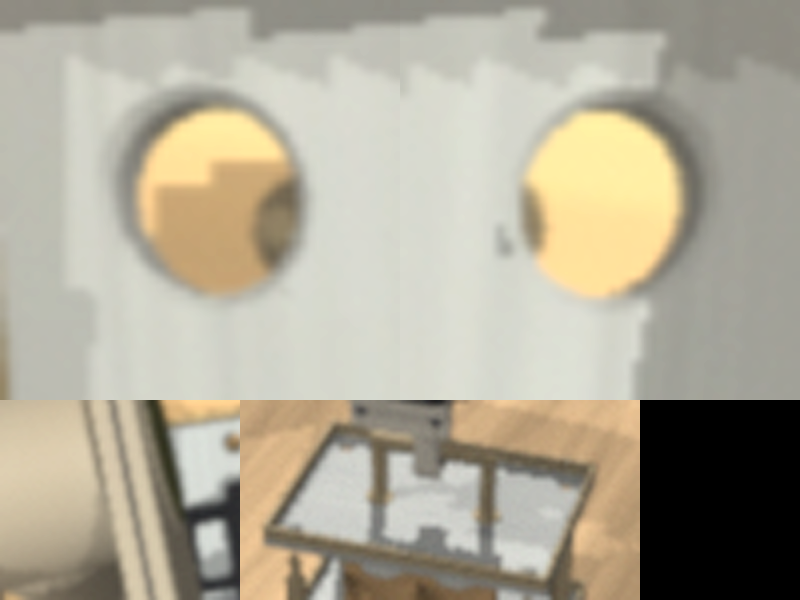

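The near holes are clearly visible. Their rims are centred at about (207.6,77.1) and (425.5,77.3) in the wrist image, with a pin tip peeking through each one. I'll compare these with the prediction.

```bash
python3 - <<'E'
from h import *
c=robot.read_camera("wrist")
a=np.radians(7.3);Rz=np.array([[np.cos(a),-np.sin(a)],[np.sin(a),np.cos(a)]])
M=np.array([[-.092,-.062],[-.092,.062]])
P=M@Rz.T+[.5394,.1675]
zt=robot.read_state()["tool_pos"][2]-.061;print("tier z",zt)
for z in(.106,.1,.09):
  u=proj(c,np.c_[P,np.full(2,z)]);print(z,u.round(1).tolist(),"crop",((u-[[181,53],[399,53]])*8).round(0).tolist())
H=w(c,[(207.6,77.1),(425.5,77.3)],zt+.006)
print("holes in stand frame mm",((H-[.5394,.1675])@Rz*1000).round(1))
E
```

```text
tier z 0.12103852121068168
0.106 [[216.5, 80.8], [414.5, 81.0]] crop [[284.0, 222.0], [124.0, 224.0]]
0.1 [[219.1, 81.5], [411.8, 81.7]] crop [[305.0, 228.0], [102.0, 229.0]]
0.09 [[223.3, 82.5], [407.6, 82.7]] crop [[338.0, 236.0], [69.0, 238.0]]
holes in stand frame mm [[-92.5 -60.9]
 [-92.5  62.2]]
```

>>> step_hand:
  offsets:
    - {"jaw": 0.005,"dx": -0.0005,"dy": -0.0006}
    - {"jaw": 0.005,"dz": 0.003}
    - {"jaw": 0.005,"dz": 0.004}
    - {"jaw": 0.005,"dz": 0.004}
    - {"jaw": 0.005,"dz": 0.003}
    - {"jaw": 0.005,"dz": 0.003}
    - {"jaw": 0.005,"dz": 0.003}
    - {"jaw": 0.005}
    - {"jaw": 0.005}
    - {"jaw": 0.005}

```text
t: 17.45
tool_pos: [0.5386, 0.1673, 0.1623]
orientation: [-0.2, 3.135, 0.0]
force: [-0.2, -0.2, -5.4]
opening: 0.0116
gripper_force: 50.0
```

```bash
python3 -c "
from h import *
togo(.5387,.167,.143,97.3);print(robot.read_state()['wrist_torque'])"
```

```text
tool dxyz [-0.     -0.0003  0.0193] turn(rad, about tool z)  -0.0002 | now y-dir 97.29 pos [0.5386 0.1673 0.1623] q6 -1.49 tilt [ 4.e-04  1.e-04 -1.e+00] t 17.45
[0.10138963 0.00834586 0.02730083]
```

>>> step_hand:
  offsets:
    - {"jaw": 0.005,"dz": 0.003}
    - {"jaw": 0.005,"dz": 0.003}
    - {"jaw": 0.005,"dz": 0.003}
    - {"jaw": 0.005,"dz": 0.003}
    - {"jaw": 0.005,"dz": 0.002}
    - {"jaw": 0.005,"dz": 0.001}
    - {"jaw": 0.005}
    - {"jaw": 0.005}
    - {"jaw": 0.005}

```text
t: 18.35
tool_pos: [0.5386, 0.1673, 0.1472]
orientation: [-0.2, 3.135, 0.0]
force: [0.5, 0.1, -5.4]
opening: 0.0112
gripper_force: 50.0
```

```bash
python3 -c "
from h import *
togo(.5387,.167,.143,97.3);print(robot.read_state()['wrist_torque'])"
```

```text
tool dxyz [-0.0001 -0.0003  0.0042] turn(rad, about tool z)  -0.0002 | now y-dir 97.29 pos [0.5386 0.1673 0.1472] q6 -1.49 tilt [ 3.e-04  1.e-04 -1.e+00] t 18.35
[0.03099168 0.05628001 0.00655591]
```

Pins engaged with no side force. I'll finish the descent in 1 mm steps.

>>> step_hand:
  offsets:
    - {"jaw": 0.005,"dz": 0.001}
    - {"jaw": 0.005,"dz": 0.001}
    - {"jaw": 0.005,"dz": 0.001}
    - {"jaw": 0.005,"dz": 0.0005}
    - {"jaw": 0.005}
    - {"jaw": 0.005}
    - {"jaw": 0.005}

```text
t: 19.05
tool_pos: [0.5385, 0.1673, 0.1436]
orientation: [-0.2, 3.135, -0.0]
force: [0.7, -0.0, -5.5]
opening: 0.0116
gripper_force: 50.0
```

>>> step_hand:
  offsets:
    - {"jaw": 0.005,"dz": 0.0005}
    - {"jaw": 0.005,"dz": 0.0005}
    - {"jaw": 0.005}
    - {"jaw": 0.005}
    - {"jaw": 0.005}

```text
t: 19.55
tool_pos: [0.5386, 0.1673, 0.143]
orientation: [-0.2, 3.135, 0.0]
force: [-4.1, -1.1, 2.2]
opening: 0.0116
gripper_force: 50.0
```

```bash
python3 -c "
from h import *
togo(.5387,.167,.143,97.3);print(robot.read_state()['wrist_torque'])"
```

```text
tool dxyz [-0.0001 -0.0003 -0.    ] turn(rad, about tool z)  -0.0002 | now y-dir 97.29 pos [0.5386 0.1673 0.143 ] q6 -1.49 tilt [ 4.e-04  1.e-04 -1.e+00] t 19.55
[-0.14358419  0.56409815  0.00570941]
```

>>> step_hand:
  offsets:
    - {"jaw": 0.005,"dz": 0.0004}
    - {"jaw": 0.005}
    - {"jaw": 0.005}
  squeeze: 10

```text
t: 19.85
tool_pos: [0.5388, 0.1673, 0.143]
orientation: [-0.199, 3.134, 0.0]
force: [-5.0, -2.1, 5.2]
opening: 0.0117
gripper_force: 10.0
```

>>> step_hand:
  offsets:
    - {"jaw": 0.014}
    - {"jaw": 0.02}
    - {"jaw": 0.03}
    - {"jaw": 0.04}
    - {"jaw": 0.04}
    - {"jaw": 0.04,"dz": -0.01}
    - {"jaw": 0.04,"dz": -0.03}
    - {"jaw": 0.04,"dz": -0.04}
    - {"jaw": 0.04,"dz": -0.04}
    - {"jaw": 0.04,"dx": -0.03}
    - {"jaw": 0.04,"dx": -0.03}
    - {"jaw": 0.04}
    - {"jaw": 0.04}
    - {"jaw": 0.04}

```text
t: 21.25
tool_pos: [0.5974, 0.1748, 0.2624]
orientation: [0.2, -3.135, 0.0]
force: [-0.1, -0.2, 0.4]
opening: 0.0398
gripper_force: 0.0
```

```bash
python3 - <<'E'
from h import *
togo(.5387,.167,.25,97.3)
c=robot.read_camera("wrist");im=c["image"];cv2.imwrite("pics/w6.png",im[:,:,::-1])
a=np.radians(7.3);Rz=np.array([[np.cos(a),-np.sin(a)],[np.sin(a),np.cos(a)]])
M=np.array([[.11,.08],[.11,-.08],[-.11,-.08],[-.11,.08]])
for n in("wrist","scene"):
  k=c if n=="wrist" else robot.read_camera(n)
  if n=="scene":cv2.imwrite("pics/s6.png",k["image"][:,:,::-1])
  print(n,proj(k,np.c_[M@Rz.T+[.5394,.1675],np.full(4,.098)]).round(1).tolist())
  print(" pins",proj(k,np.c_[(M*[92/110,62/80])@Rz.T+[.5394,.1675],np.full(4,.106)]).round(1).tolist())
E
```

```text
tool dxyz [ 0.0592 -0.0003  0.0124] turn(rad, about tool z)  -0.0001 | now y-dir 97.29 pos [0.5974 0.1748 0.2624] q6 -1.5 tilt [-3.e-04 -0.e+00 -1.e+00] t 21.25
wrist [[396.1, 238.3], [235.8, 238.2], [218.7, -11.9], [413.9, -11.7]]
 pins [[380.5, 224.1], [251.4, 223.9], [239.8, 9.9], [392.8, 10.1]]
scene [[377.9, 162.0], [365.7, 191.3], [295.9, 177.9], [312.9, 150.7]]
 pins [[371.2, 162.0], [361.4, 184.5], [303.3, 173.6], [316.3, 152.4]]
```

I've used all ten views, so I'll check the seating by touch. With closed fingertips I'll press lightly on each end of the bar. If the tier is seated, contact should come at TCP z ≈ 0.170 at both ends.

>>> step_hand:
  offsets:
    - {"jaw": 0,"dx": 0.0235,"dz": 0.02}
    - {"jaw": 0,"dz": 0.03}
    - {"jaw": 0,"dz": 0.025}
    - {"jaw": 0,"dz": 0.009}
    - {"jaw": 0}
    - {"jaw": 0}
    - {"jaw": 0}
    - {"jaw": 0}
  squeeze: 10

```text
t: 22.15
tool_pos: [0.5756, 0.1721, 0.1798]
orientation: [-0.199, 3.133, 0.001]
force: [1.0, -0.5, -0.3]
opening: 0.0005
gripper_force: 0.0
```

```bash
python3 -c "
from h import *
togo(.5741,.1719,.170,97.3)"
```

```text
tool dxyz [0.0015 0.     0.0098] turn(rad, about tool z)  -0.0002 | now y-dir 97.29 pos [0.5756 0.1721 0.1798] q6 -1.49 tilt [ 2.4e-03  5.0e-04 -1.0e+00] t 22.15
```

>>> step_hand:
  offsets:
    - {"jaw": 0,"dz": 0.003}
    - {"jaw": 0,"dz": 0.003}
    - {"jaw": 0,"dz": 0.001}
    - {"jaw": 0}
    - {"jaw": 0}

```text
t: 22.65
tool_pos: [0.5746, 0.1719, 0.171]
orientation: [0.2, -3.135, 0.0]
force: [-0.6, 0.3, -0.1]
opening: 0.0005
gripper_force: 0.0
```

>>> step_hand:
  offsets:
    - {"jaw": 0,"dz": 0.001}
    - {"jaw": 0}
    - {"jaw": 0}

```text
t: 22.95
tool_pos: [0.5748, 0.1719, 0.1703]
orientation: [-0.2, 3.135, 0.0]
force: [0.3, -0.7, 0.8]
opening: 0.0003
gripper_force: 0.5
```

>>> step_hand:
  offsets:
    - {"jaw": 0,"dz": 0.001}
    - {"jaw": 0}
    - {"jaw": 0}

```text
t: 23.25
tool_pos: [0.5749, 0.1719, 0.1703]
orientation: [-0.2, 3.134, 0.0]
force: [-2.8, -1.3, 7.8]
opening: 0.0003
gripper_force: 3.6
```

>>> step_hand:
  offsets:
    - {"jaw": 0,"dz": 0.001}
    - {"jaw": 0}
    - {"jaw": 0}

```text
t: 23.55
tool_pos: [0.5749, 0.1719, 0.1702]
orientation: [-0.2, 3.134, 0.0]
force: [-5.2, -1.7, 12.3]
opening: 0.0005
gripper_force: 6.5
```

The contact at that end is rigid at 0.1703. Now the other end.

>>> step_hand:
  offsets:
    - {"jaw": 0,"dz": -0.005}
    - {"jaw": 0,"dz": -0.007}
    - {"jaw": 0,"dx": 0.02}
    - {"jaw": 0,"dx": 0.03}
    - {"jaw": 0,"dx": 0.02}
    - {"jaw": 0}
    - {"jaw": 0}
    - {"jaw": 0,"dz": 0.004}
    - {"jaw": 0,"dz": 0.003}
    - {"jaw": 0,"dz": 0.001}
    - {"jaw": 0}
    - {"jaw": 0}

```text
t: 24.75
tool_pos: [0.5054, 0.163, 0.172]
orientation: [0.2, -3.135, 0.0]
force: [-0.4, -1.1, -0.8]
opening: 0.0001
gripper_force: 0.0
```

>>> step_hand:
  offsets:
    - {"jaw": 0,"dz": 0.001}
    - {"jaw": 0}
    - {"jaw": 0}

```text
t: 25.05
tool_pos: [0.5053, 0.163, 0.1712]
orientation: [-0.2, 3.135, 0.0]
force: [0.2, 0.5, 0.1]
opening: 0.0006
gripper_force: 0.0
```

>>> step_hand:
  offsets:
    - {"jaw": 0,"dz": 0.001}
    - {"jaw": 0}
    - {"jaw": 0}

```text
t: 25.35
tool_pos: [0.5054, 0.163, 0.1703]
orientation: [-0.2, 3.135, 0.0]
force: [0.2, 0.3, 0.8]
opening: 0.0003
gripper_force: 0.5
```

>>> step_hand:
  offsets:
    - {"jaw": 0,"dz": 0.001}
    - {"jaw": 0}
    - {"jaw": 0}

```text
t: 25.65
tool_pos: [0.5054, 0.163, 0.1702]
orientation: [-0.2, 3.135, 0.0]
force: [-3.7, -0.1, 7.6]
opening: 0.0006
gripper_force: 4.1
```

Both ends touch at 0.1703 and hold firm, so the tier is level and fully seated. I'll retreat and hand in.

>>> step_hand:
  offsets:
    - {"jaw": 0,"dz": -0.005}
    - {"jaw": 0,"dz": -0.03}
    - {"jaw": 0,"dz": -0.04}
    - {"jaw": 0,"dz": -0.03}
    - {"jaw": 0}
    - {"jaw": 0}
    - {"jaw": 0}
    - {"jaw": 0}

```text
t: 26.45
tool_pos: [0.5045, 0.1628, 0.2724]
orientation: [0.199, -3.132, 0.001]
force: [-0.8, -0.3, -0.3]
opening: 0.0006
gripper_force: 0.0
```

```bash
python3 -c "
from plant import robot
print(robot.close_job())"
```

```text
the job is handed in; nothing more can be done
None
```

I stood the loose candle in the lower tray face to face with the first one (last seen flush before the tier went on), lowered the upper tray onto the posts until a light press on each end of its handle bar met firm contact at the same height, and handed the job in, released, at about 26 s.

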